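# Put the setting ring away and click its slide cover shut

## Robot

A 7-joint arm with a two-finger parallel gripper is mounted at the origin on the work surface. World frame = base frame: x ahead of the robot, y to its left, z up, the work surface at z = 0. Lengths are in m, angles in rad, forces in N, time in s.
With the tool pointing down it reaches from about 0.4 to 0.9 m from the base axis. Payload 5.6 kg.
Tool frame: the origin (TCP) lies at the very end of the fingers, on their centre line; the grasp point (between the pads) lies 19 mm behind it (robot.hold_point_z is the distance from the TCP to the grasp point, in m); z points along the fingers, x is the direction in which the jaws open and shut, and the axes are right-handed (so a half turn about z gives the same grasp; the last joint's range is limited). The gripper opens to 92 mm and grips with 3 to 60 N. Pads are 20 mm wide; open, the fingers measure 128 mm over their backs; the gripper's body (75 mm by 189 mm) begins 69 mm behind the grasp point.
Start: joints at [1.06, 0.468, -0.012, 1.603, 0.006, 1.071, -0.056], TCP at [0.293, -0.58, 0.215] pointing down, gripper open.
Joint ranges: [-2.53, 2.53], [-0.31, 2.02], [-1.57, 1.55], [0.28, 2.44], [-1.29, 4.43], [0.15, 1.84], [-2.92, 2.92]. Speed limits (rad/s): [2.57, 2.57, 3.14, 3.14, 3.14, 3.14, 3.14].

## Interface

Orientations are given as [roll, pitch, yaw] about the fixed x, y, z axes, in that order (R = Rz(yaw) Ry(pitch) Rx(roll)).
In Python, from workcell import get_state, optics, workorder, silhouettes, landmark_of, robot gives the robot as it stands.
- The arm moves only by the shell command python3 -m inch 'ROWS' [OPENING] [FORCE]. ROWS is JSON, a list of rows, each a list of 4 numbers: the shift along the tool's x, y, z as a fraction of full scale, then the turn about the tool's z as a fraction of full scale. A call has 1 to 8 rows; each row shifts and turns the commanded pose from where the row before left it, along the tool's axes as they then stand; what a row does not reach is not made up. Full scale, the value 1, is 0.025 m for a shift and 8 degrees for a turn. A row lasts 1/10 s, in which the tool goes at most 50 mm and 8.59 degrees, less where a joint would pass 70% of its speed; a pose out of reach is approached as far as the arm can. A call with a number of a shift or a turn outside -1 to 1 is refused whole. A call with a gripper value outside its range is refused whole. OPENING is the finger opening in mm, from 0 to 91.9, set as the call begins (- or left out, the last holds). The fingers move at their own pace and stop on an object; FORCE is the grip in N (left out, the last holds). Time passes only in rows, so rows that do not move let the fingers close. It gives the time, the measured TCP pose, the force and the opening at its end, in the units of the state.
- get_state(): the state, without advancing time (a new reading comes with each control period).
- optics.get_image(name): name is "side" or "top" or "wrist"; returns a dict with "color" (480x640x3 uint8, red, green, blue), "fx", "fy", "cx", "cy" (pixels), "world_to_cam" (4x4, takes a point from world to camera coordinates). Camera axes: x right, y down, z forward; pixel columns grow to the right and rows downward; lengths in m; the calibration is good to about 2 mm. A picture is of the moment at which its call begins. There is no depth.
- workorder.close_job(): hands the job in, once; it reports no verdict.
Trained networks look in the newest picture that a camera, given by its name, has taken for a name from the list of things; names that differ only in an ending like _2 or _b are one class to them, and where a whole thing is asked for, a point or a joint stands for the part that bears it (a point fixed in the world has none). Each returns a list of dicts, best first, with "p" (0 to 1); they miss things now and then, are a little off and sometimes report something else, mostly with a low value. They report only what shows in the picture. A call takes as long as a camera call. They do not tell look-alikes from the thing itself.
- silhouettes(camera, query): "pixels" (480x640 bool, what is visible of it) and "box" ([centre column, centre row, width, height] in pixels, round what is visible of it).
- landmark_of(camera, query): "at" ([column, row] in pixels: a listed point, or the origin of a listed thing).
The state is a dict: "t": time; "qpos": joint angles; "qvel": joint speeds; "tau": joint torques, N m; "eef_pos": TCP position; "tcp_rot": TCP orientation; "wrist_force": force on the tool from outside, world axes, zero at the start; "wrist_torque": the same for the moment, N m; "gripper_width": finger opening in m.
Only numpy, scipy, OpenCV 4.12 (cv2) and the standard library are available. Lean on these libraries where they do the work, as an engineer would, in place of code of your own. Each camera call takes 0.05 s, during which the arm holds its last target.

## Task

Lower the big plain setting ring onto the post in the open well of its storage case without dropping it, let go, then slide the case's cover along its rails until its springy tab clicks past the ledge, so that the case stays fully shut over the ring. Push by feel: the tab needs a firm push to ride over the ledge, but never force the cover against its end buffers with more than about 1 kg (10 N). Leave everything else on the bench where it is.

Things in the scene. Friction and masses are not known exactly. Their poses are not given: they have to be found in the camera images.
- case: Black storage case fixed to the bench, 260 mm long (its x, from -165 to +95 mm), 128 mm wide (y), 44 mm high, aluminium rails along both long sides. Origin on the bench under the middle of the well; z up; +x is the way the cover slides shut. Behind the well (x under -45) a solid deck under the open cover; in front (x over 52) a lower deck with the steel ledge and two rubber buffers.
- post (a point): Centre of the top of the steel post in the well, at x +14 mm of the case: 21 mm diameter, chamfered, 12 mm tall, top at z 18 mm. The ring goes over it, flat on the well's floor (6 mm above the bench). The well inside: case x -45 to +45 mm, y -57 to +57 mm; walls up to z 34 mm, rail lips at y +-57 mm up to z 44 mm.
- ledge (a point): Usual place of the ledge's rear top edge (z 34 mm), at case x +71 mm. Ledge (34 mm wide, 21 mm long with its ramp) and buffers are one piece; its true place differs by up to 7 mm either way along case x, unmeasured. In the usual place the hook begins to climb with the rib at case x -44 mm, clicks down at -21 mm and the cover meets the buffers at -20 mm; all shift together.
- cover: Grey sliding cover, 104 x 118 x 5 mm, captive in the rails, top face at z 40 mm. Its frame is the case's frame when fully open and travels with the cover: travel along case x is 0 to 10 mm at the start, 102 to 118 mm when shut. Friction about 1.5 N. Riding over the ledge takes a push of about 7 N (5 to 9 N), dropping to 4 N on its flat top and to nothing at the click; then the rubber buffers stop it.
- rib (a point): Middle of the upright grip rib on the cover: 10 mm thick along case x, 44 mm wide along y, 18 mm tall (z 40 to 58 mm; this point at z 49 mm). Pinch it across its thickness from above, or push it from behind (its -x side). At the start it stands at case x -130 to -120 mm.
- tab (a joint): Upward flex of the springy tab (24 mm wide, 27 mm long, a hook under its end) in the middle of the cover's front edge: 0 relaxed (before the ledge and again after the click), about 0.15 rad while the hook is on top of the ledge.
- buffer (a joint): Squeeze of the two rubber end buffers (m): 0 free, grows by 1 mm per 12 N of push by the cover's front edge; 0.9 mm (about 10 N) is the most they may take.
- ring_mid (a point): Centre (half-way up, on the bore's axis) of the big plain steel setting ring: 50 mm outside diameter, 26 mm bore, 20 mm high, about 0.23 kg, lying flat on the bench at the start.
- small_ring_mid (a point): Bystander: centre of a small steel ring, 32 mm outside diameter, 16 mm high. Not to be moved.
- disc_mid (a point): Bystander: centre of a steel setting disc, 50 mm diameter and 14 mm high with a 20 mm stem on top, 36 mm high in all. Not to be moved.
Not all that is in view belongs to the job. What is shaped like the part that bears ring_mid but purple is not meant.

How it is judged:
On the way, in this order (a step that is already met when the one before it is completed fails the run):
1. the ring lies flat on the well's floor around the post, let go, with the cover still open (horizontal distance between ring_mid and post below 0.004 m and z of ring_mid in the frame of case below 0.0185 m and angle between ring_mid's own z axis and vertical below 0.06 rad and contact force between the fingers and ring below 0.1 N and x of rib in the frame of case below -0.06 m), for 0.2 s.
2. the cover is home and its tab has clicked down behind the ledge (x of rib in the frame of case above -0.031 m and value of joint tab below 0.05 rad), for 0.2 s.
At the end, for the whole second after the job is handed in: The ring lies flat on the floor of the well around the post (centre within 4 mm of the post's axis), the cover is shut (rib past x = -31 mm of the case) with its tab relaxed behind the ledge (flex under 0.05 rad), both at rest (all of step 2 and horizontal distance between ring_mid and post below 0.004 m and z of ring_mid in the frame of case below 0.0185 m and angle between ring_mid's own z axis and vertical below 0.06 rad and linear speed of each of cover, ring below 0.01 m/s); the robot touches nothing.
It fails at once if the cover forced against its end buffers with more than about 10 N (buffers squeezed by over 0.9 mm) (value of joint buffer above 0.0009 m).
It fails at once if the ring dropped or thrown into the case (faster than 0.6 m/s above the well) (horizontal distance between ring_mid and post below 0.045 m and height (world z) of ring_mid below 0.06 m and linear speed of ring above 0.6 m/s).
It fails at once if a bystander moved by more than 30 mm (distance of any of small_ring_mid, disc_mid from where it was at the start of the episode above 0.03 m).
It also fails if it takes over 72 s, if anything falls off the work surface, if the arm or the gripper's body presses on something with over 40 N, if the wrist force passes 120 N, or if a joint passes its speed limit or range.

## Working session

There is one attempt and no reset: what is moved stays moved. The work goes in short steps, Python scripts to look and compute and a shell command to move; the robot and the scene stay as the last step left them, time stands still between calls to the robot, and variables do not carry over. Pictures are saved under pics/ and viewed, and the job is handed in when it is done.

```bash
mkdir -p pics; ls
python3 - <<'E'
from workcell import get_state, optics, robot
import cv2
s=get_state(); print(s['t'],s['eef_pos'],s['tcp_rot'],s['gripper_width'],s['wrist_force'],robot.hold_point_z)
for n in ['side','top','wrist']:
    im=optics.get_image(n); cv2.imwrite(f'pics/a_{n}.png',im['color'][:,:,::-1]); print(n,im['fx'],im['cx'],im['cy'],im['world_to_cam'].tolist() if hasattr(im['world_to_cam'],'tolist') else im['world_to_cam'])
E
```

```text
pics
0.0 [ 0.29279952 -0.57969093  0.21365764] [ 3.14147420e+00  1.72841511e-03 -1.10305106e+00] 0.09185309421263943 [ 0.51253093 -0.13253568  0.52115846] 0.0187
side 451.00036202714114 324.0305503866464 242.08596965899366 [[0.9596424204186943, -0.2810149099044538, 0.010818749666318683, -0.5160305655695524], [-0.19689404815053105, -0.698849857135683, -0.6876347947743281, 0.10517499674611346], [0.20079631155936892, 0.6577533714036193, -0.7259761316126896, 0.673593467871028], [0.0, 0.0, 0.0, 1.0]]
top 503.81302349129373 325.19038325799215 239.42524090622967 [[-0.023099171815644765, -0.9997292744897662, 0.002793920112878822, -0.03911921674629955], [-0.9979722439969136, 0.02289259532800326, -0.05939132336388047, 0.5471435568015279], [0.05931128453503642, -0.004160145107338589, -0.998230867444746, 0.9506578614942451], [0.0, 0.0, 0.0, 1.0]]
wrist 341.53371370585273 325.2694884741977 236.33855485261418 [[0.4512641303995755, -0.8923897370004694, -0.0011144105846753094, -0.6514504809547095], [-0.8624118670850711, -0.4364251876202781, 0.2564738332100375, -0.028777981161846888], [-0.22936097341431028, -0.114776360400744, -0.9665505320300651, 0.39027200867506506], [0.0, 0.0, 0.0, 1.0]]
```

View pics/a_top.png

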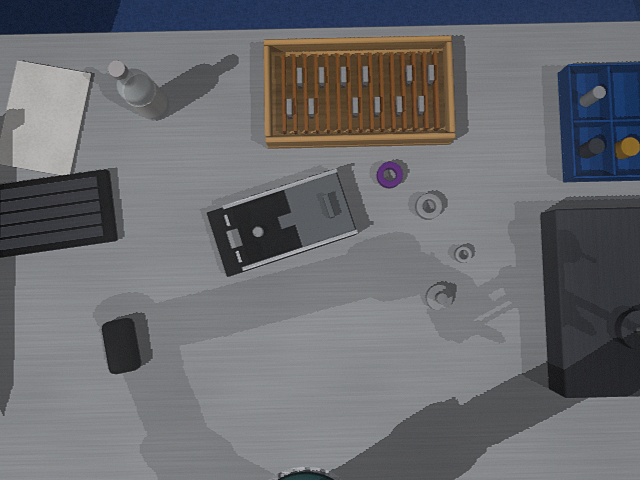

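View pics/a_side.png

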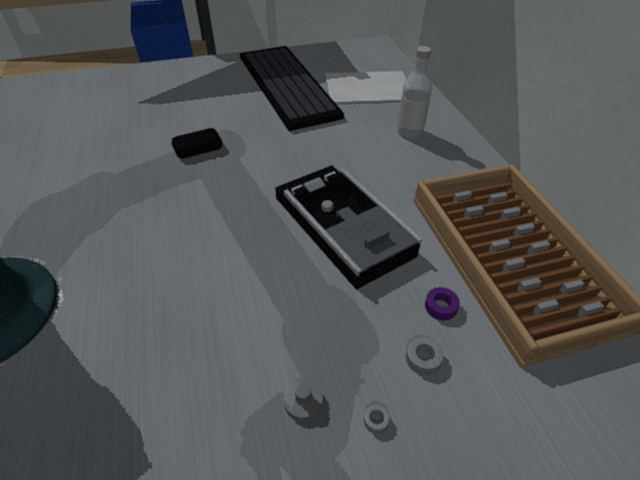

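```bash
cat > h.py <<'E'
import numpy as np
from workcell import get_state, optics, silhouettes, landmark_of
def ray(im,uv):
    T=np.array(im['world_to_cam']);R=T[:3,:3];t=T[:3,3]
    d=R.T@np.array([(uv[0]-im['cx'])/im['fx'],(uv[1]-im['cy'])/im['fy'],1.]); return -R.T@t,d
def atz(im,uv,z):
    c,d=ray(im,uv); return c+d*(z-c[2])/d[2]
def proj(im,p):
    T=np.array(im['world_to_cam']);q=T[:3,:3]@np.array(p)+T[:3,3]
    return np.array([im['fx']*q[0]/q[2]+im['cx'],im['fy']*q[1]/q[2]+im['cy']])
E
python3 - <<'E'
from h import *
Z=dict(case=0,post=.018,ledge=.034,rib=.049,cover=0,ring_mid=.01,small_ring_mid=.008,disc_mid=.018)
for n in ['top','side']:
    im=optics.get_image(n)
    for q,z in Z.items():
        for r in landmark_of(n,q)[:3]: print(n,q,round(r['p'],2),np.round(r['at'],1),np.round(atz(im,r['at'],z),4))
E
```

```text
top case 0.84 [263.5 230.8] [0.5667 0.0683 0.    ]
top post 0.82 [258.1 231.5] [0.5642 0.0765 0.018 ]
top ledge 0.77 [226.5 243.1] [0.5424 0.1342 0.034 ]
top rib 0.86 [330. 204.] [ 0.61  -0.062  0.049]
top ring_mid 0.7 [387.7 175.5] [ 0.6683 -0.1763  0.01  ]
top ring_mid 0.64 [431.6 205.9] [ 0.6069 -0.2597  0.01  ]
top small_ring_mid 0.75 [460.1 259.2] [ 0.5023 -0.3115  0.008 ]
top disc_mid 0.76 [439.5 298.1] [ 0.4291 -0.2667  0.018 ]
side case 0.8 [329.6 216.6] [0.5653 0.058  0.    ]
side post 0.74 [325.8 201.5] [0.5644 0.0802 0.018 ]
side ledge 0.98 [308.8 181.3] [0.5446 0.1258 0.034 ]
side rib 0.56 [374.9 239.2] [ 0.6038 -0.0612  0.049 ]
side cover 0.9 [334.6 215.6] [0.5749 0.058  0.    ]
side ring_mid 0.94 [423.8 354.4] [ 0.6072 -0.2522  0.01  ]
side ring_mid 0.6 [443.6 303.7] [ 0.6726 -0.1821  0.01  ]
side small_ring_mid 0.77 [375.4 419.6] [ 0.5113 -0.3177  0.008 ]
side small_ring_mid 0.47 [424.6 353.3] [ 0.6098 -0.25    0.008 ]
side disc_mid 0.94 [299.4 395.8] [ 0.4271 -0.2661  0.018 ]
```

The top picture shows the case at about (285,225), its well toward the left and the rib at (330,204). The grey big ring is at (428,205) and the purple look-alike at (390,175). Next I refine these positions.

Run:
```python
from h import *
import cv2
for n,(x0,y0,x1,y1) in dict(top=(195,155,455,285),side=(265,155,455,385)).items():
    im=optics.get_image(n); c=im['color'][y0:y1,x0:x1,::-1]
    f=min(800/(x1-x0),600/(y1-y0)); 
    cv2.imwrite(f'pics/b_{n}.png',cv2.convertScaleAbs(cv2.resize(c,None,fx=f,fy=f,interpolation=cv2.INTER_CUBIC),alpha=1.5)); print(n,f)
    for r in silhouettes(n,'ring_mid'): 
        m=r['pixels'];ys,xs=np.nonzero(m); print(n,r['p'],r['box'],xs.mean(),ys.mean(),m.sum(),atz(im,[xs.mean(),ys.mean()],.014))
    for r in silhouettes(n,'case')[:1]:
        m=r['pixels'].astype(np.uint8); cs=max(cv2.findContours(m,0,2)[0],key=cv2.contourArea); print(cv2.minAreaRect(cs))
    for r in silhouettes(n,'rib')[:1]:
        print('rib/cover',r['box'])
```

```text
top 3.076923076923077
top 0.87 [429.5, 206.2, 20.3, 28.6] 427.70045045045043 206.22522522522522 444 [ 0.60595116 -0.25125576  0.014     ]
top 0.57 [390.4, 175.6, 25.3, 22.9] 389.5550561797753 174.13932584269662 445 [ 0.67018939 -0.17944908  0.014     ]
((280.97760009765625, 222.19366455078125), (71.01848602294922, 138.0359344482422), 72.1496810913086)
rib/cover [315.6, 208.6, 72.4, 76.1]
side 2.608695652173913
side 0.95 [442.5, 304.7, 34.4, 30.2] 441.8919514884234 303.8081587651599 907 [ 0.66794759 -0.18395563  0.014     ]
side 0.69 [424.4, 356.6, 39.1, 39.6] 424.2121807465619 356.3222003929273 1018 [ 0.60489983 -0.25693092  0.014     ]
side 0.68 [376.4, 420.3, 25.1, 33.4] 376.48853211009174 418.82798165137615 436 [ 0.51149501 -0.31925286  0.014     ]
((348.525390625, 219.7930908203125), (144.26303100585938, 80.91753387451172), 48.179832458496094)
rib/cover [370.0, 240.6, 93.6, 64.6]
```

View pics/b_top.png

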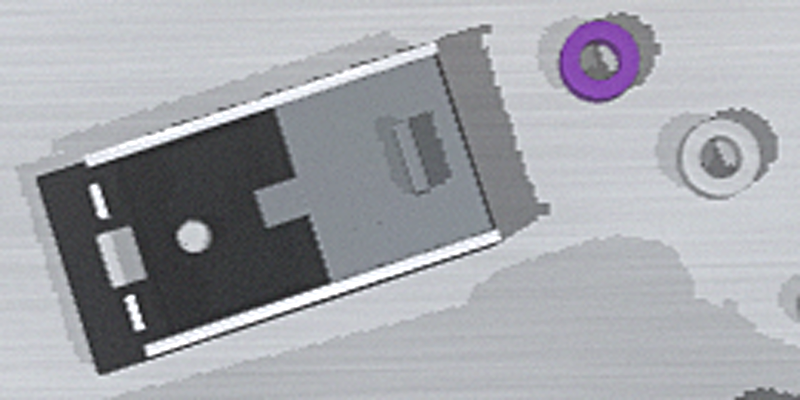

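View pics/b_side.png

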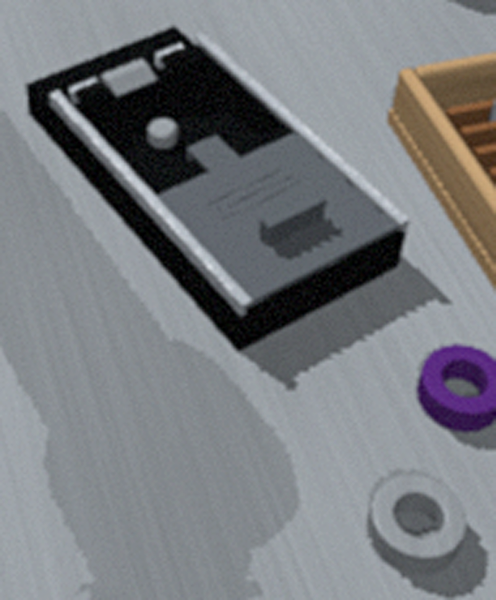

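Run:
```python
from h import *
for n,x0,y0,f,P in [('top',195,155,800/260,dict(u1=(88,160),u2=(437,46),l1=(147,350),l2=(499,237),post=(193,236),ring=(718.5,158),purple=(599,61),ribtopA=(410,116),ribtopB=(428,192))),
                  ('side',265,155,600/230,dict(u1=(200,40),u2=(405,224),l1=(55,95),l2=(246,308),post=(162,132),ring=(417,514)))]:
    im=optics.get_image(n)
    W={}
    for k,p in P.items():
        z=dict(post=.018,ring=.02,purple=.02).get(k,.044 if k[0]!='r' else .058)
        px=[(p[0]+.5)/f-.5+x0,(p[1]+.5)/f-.5+y0]
        W[k]=atz(im,px,z)[:2]; print(n,k,np.round(px,1),np.round(W[k],4))
    for a,b in (('u1','u2'),('l1','l2')):
        d=W[a]-W[b]; print('yaw',np.degrees(np.arctan2(d[1],d[0])),np.linalg.norm(d))
    print('width',W['u1']-W['l1'],W['u2']-W['l2'],'mid axis',(W['u1']+W['l1']+W['u2']+W['l2'])/4)
```

```text
top u1 [223.3 206.7] [0.6102 0.1376]
top u2 [336.7 169.6] [ 0.6754 -0.0762]
top l1 [242.4 268.4] [0.4941 0.1033]
top l2 [356.8 231.7] [ 0.5576 -0.111 ]
top post [257.4 231.4] [0.5645 0.0779]
top ring [428.2 206. ] [ 0.6056 -0.2509]
top purple [389.3 174.5] [ 0.6684 -0.1782]
top ribtopA [327.9 192.4] [ 0.6305 -0.0586]
top ribtopB [333.8 217.1] [ 0.5845 -0.0683]
yaw 106.95650451385605 0.22354606781556563
yaw 106.50677741814091 0.22347487854348216
width [0.11613265 0.03430045] [0.11783325 0.03473734] mid axis [0.58430519 0.01342316]
side u1 [341.4 170. ] [0.6092 0.1297]
side u2 [419.9 240.6] [ 0.6746 -0.0794]
side l1 [285.8 191.1] [0.4948 0.0981]
side l2 [359.  272.8] [ 0.558  -0.1159]
side post [326.8 205.3] [0.5632 0.0698]
side ring [424.5 351.7] [ 0.6059 -0.2535]
yaw 107.37121723515358 0.21909096399929445
yaw 106.46296799755868 0.2231803319107679
width [0.11447155 0.03164642] [0.11663534 0.03657873] mid axis [0.58416165 0.00813542]
```

```bash
python3 -m inch '[[0,0,0,-1],[0,0,0,-1],[0,0,0,-1],[0,0,0,-1],[0,0,0,-1],[0,0,0,-1],[0,0,0,-1],[0,0,0,-1]]' 70 ; python3 -m inch '[[0,0,0,-1],[0,0,0,-1],[0,0,0,0]]'
cat >> h.py <<'E'
def rows(target,st=None):
    s=st or get_state(); from scipy.spatial.transform import Rotation as Ro
    R=Ro.from_euler('xyz',s['tcp_rot']).as_matrix(); d=R.T@(np.array(target)-s['eef_pos'])
    print('tcp',np.round(s['eef_pos'],4),'rot deg',np.round(np.degrees(s['tcp_rot']),2),'tool shift units',np.round(d/.025,3),'w',round(s['gripper_width'],4),'F',np.round(s['wrist_force'],2),'t',s['t'])
    return d/.025
E
python3 -c "
from h import *
rows([.6057,-.252,.12])"
```

```text
t: 2.35
eef_pos: [0.293, -0.5802, 0.2146]
tcp_rot: [3.142, 0.0, 0.02]
wrist_force: [-0.0, 0.3, -0.2]
gripper_width: 0.0703
t: 2.65
eef_pos: [0.2929, -0.5803, 0.2145]
tcp_rot: [-3.141, -0.0, 0.293]
wrist_force: [0.5, 0.0, -0.5]
gripper_width: 0.0701
tcp [ 0.2929 -0.5803  0.2145] rot deg [-1.7999e+02 -2.0000e-02  1.6800e+01] tool shift units [15.772 -8.953  3.787] w 0.0701 F [ 0.5   0.02 -0.51] t 2.65
```

```bash
python3 -m inch '[[0.98,-0.56,0,0],[0.98,-0.56,0,0],[0.98,-0.56,0,0],[0.98,-0.56,0,0],[0.98,-0.56,0,0],[0.98,-0.56,0,0],[0.98,-0.56,0,0],[0.98,-0.56,0,0]]' >/dev/null; python3 -m inch '[[0.98,-0.56,0,0],[0.98,-0.56,0,0],[0.98,-0.56,0,0],[0.98,-0.56,0,0],[0.98,-0.56,0,0],[0.98,-0.56,0,0],[0.98,-0.56,0,0],[0.98,-0.56,0,0]]'; python3 -m inch '[[0.09,0,0,0],[0,0,0.5,0],[0,0,0.5,0],[0,0,0,0]]'
python3 - <<'E'
from h import *
import cv2
rows([.6057,-.252,.12])
im=optics.get_image('wrist'); cv2.imwrite('pics/c_wrist.png',im['color'][:,:,::-1])
for r in silhouettes('wrist','ring_mid'):
    m=r['pixels'];ys,xs=np.nonzero(m); print(r['p'],r['box'],m.sum(),atz(im,[xs.mean(),ys.mean()],.015))
for r in landmark_of('wrist','ring_mid'): print(r['p'],r['at'],atz(im,r['at'],.01))
E
```

```text
t: 4.25
eef_pos: [0.6043, -0.2517, 0.2146]
tcp_rot: [3.141, 0.0, 0.289]
wrist_force: [-0.1, -0.3, 0.5]
gripper_width: 0.0701
t: 4.65
eef_pos: [0.6031, -0.253, 0.1865]
tcp_rot: [-3.139, 0.005, 0.29]
wrist_force: [-0.2, -0.7, -0.4]
gripper_width: 0.0701
tcp [ 0.6031 -0.253   0.1865] rot deg [-179.86    0.27   16.63] tool shift units [ 0.124 -0.003  2.658] w 0.0701 F [-0.17 -0.68 -0.43] t 4.65
0.96 [328.3, 218.4, 47.8, 49.1] 1361 [ 0.60881519 -0.25230994  0.015     ]
0.92 [413.4, 165.4, 53.9, 48.3] 1726 [ 0.67158225 -0.17858178  0.015     ]
0.95 [327.0, 218.2] [ 0.60563322 -0.25459098  0.01      ]
0.75 [413.4, 164.2] [ 0.67209442 -0.17752538  0.01      ]
```

View pics/c_wrist.png

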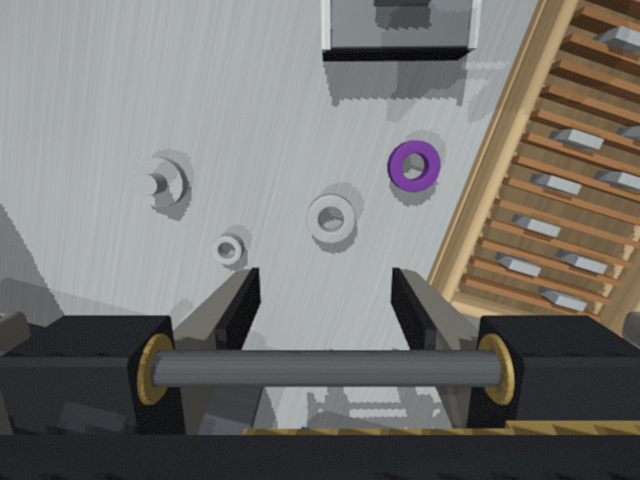

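The ring sits between the fingers at (330,218). The look-alike at (413,165) is clear of them.

```bash
python3 -m inch '[[0.1,0,0.9,0],[0,0,0.9,0],[0,0,0.9,0],[0,0,0.9,0],[0,0,0.9,0],[0,0,0.4,0],[0,0,0,0],[0,0,0,0]]'
python3 - <<'E'
from h import *
import cv2
rows([.606,-.252,.006])
im=optics.get_image('wrist'); cv2.imwrite('pics/d_wrist.png',im['color'][:,:,::-1])
for r in silhouettes('wrist','ring_mid')[:1]:
    m=r['pixels'];ys,xs=np.nonzero(m); print(r['p'],r['box'],m.sum(),atz(im,[xs.mean(),ys.mean()],.015))
for r in landmark_of('wrist','ring_mid')[:1]: print(r['p'],r['at'],atz(im,r['at'],.01))
E
```

```text
t: 5.6
eef_pos: [0.6088, -0.2514, 0.0681]
tcp_rot: [3.141, -0.001, 0.293]
wrist_force: [-0.1, 0.2, 0.3]
gripper_width: 0.07
tcp [ 0.6088 -0.2514  0.0681] rot deg [ 1.7995e+02 -7.0000e-02  1.6780e+01] tool shift units [-0.117 -0.012  2.483] w 0.07 F [-0.11  0.21  0.32] t 5.6
0.97 [322.5, 252.7, 77.6, 75.9] 3642 [ 0.60861441 -0.25175998  0.015     ]
0.7 [321.9, 251.1] [ 0.60798086 -0.25307759  0.01      ]
```

View pics/d_wrist.png

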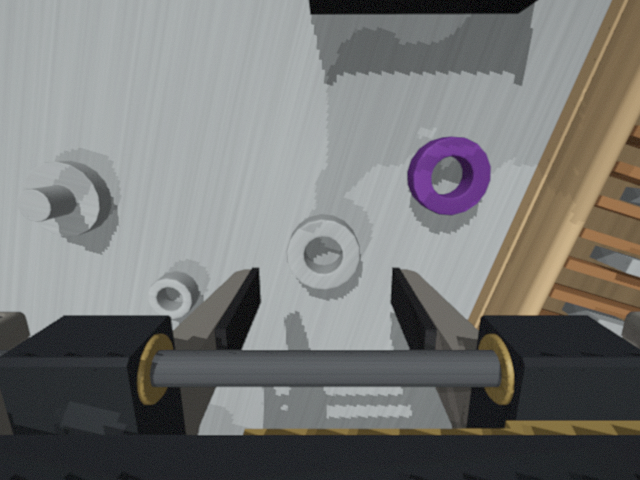

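Ring at (323,252), centred between the fingertips. I descend and grip.

```bash
python3 -m inch '[[-0.08,0,0.6,0],[0,0,0.6,0],[0,0,0.6,0],[0,0,0.5,0],[0,0,0.15,0],[0,0,0,0]]'; python3 -m inch '[[0,0,0,0],[0,0,0,0],[0,0,0,0],[0,0,0,0],[0,0,0,0],[0,0,0,0]]' 40 25;python3 -m inch '[[0,0,0,0],[0,0,0,0]]'
python3 - <<'E'
from h import *
import cv2
rows([.606,-.252,.006])
im=optics.get_image('wrist'); cv2.imwrite('pics/e_wrist.png',im['color'][:,:,::-1])
E
```

```text
t: 6.35
eef_pos: [0.6056, -0.2513, 0.0045]
tcp_rot: [-3.14, 0.001, 0.293]
wrist_force: [-1.3, 0.3, -0.8]
gripper_width: 0.07
t: 6.95
eef_pos: [0.6068, -0.2518, 0.0065]
tcp_rot: [3.141, -0.001, 0.293]
wrist_force: [0.7, -0.1, 4.3]
gripper_width: 0.05
t: 7.15
eef_pos: [0.6068, -0.2518, 0.0065]
tcp_rot: [3.141, -0.001, 0.293]
wrist_force: [0.2, 0.7, 5.7]
gripper_width: 0.0497
tcp [ 0.6068 -0.2518  0.0065] rot deg [ 1.7995e+02 -5.0000e-02  1.6800e+01] tool shift units [-0.032 -0.003  0.019] w 0.0497 F [0.17 0.68 5.72] t 7.15
```

View pics/e_wrist.png

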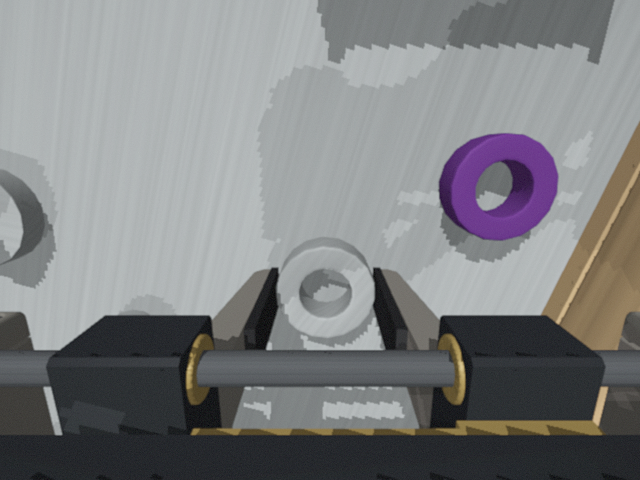

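The ring (centre (325,290)) is gripped at 49.7 mm. I lift it.

```bash
python3 -m inch '[[0,0,-0.3,0],[0,0,-0.8,0],[0,0,-1,0],[0,0,-1,0],[0,0,-1,0],[0,0,-0.5,0],[0,0,0,0],[0,0,0,0]]'
python3 - <<'E'
from h import *
import cv2
s=get_state()
rows([.5645,.0757,.13])
im=optics.get_image('wrist'); cv2.imwrite('pics/f_wrist.png',im['color'][:,:,::-1])
for r in silhouettes('wrist','ring_mid'):
    m=r['pixels'];ys,xs=np.nonzero(m); print(r['p'],r['box'],m.sum(),xs.mean(),ys.mean())
E
```

```text
t: 8.0
eef_pos: [0.6053, -0.2516, 0.1197]
tcp_rot: [-3.141, 0.002, 0.293]
wrist_force: [0.3, 0.1, -2.7]
gripper_width: 0.0497
tcp [ 0.6053 -0.2516  0.1197] rot deg [-1.7995e+02  1.0000e-01  1.6790e+01] tool shift units [  2.22  -13.005  -0.404] w 0.0497 F [ 0.3   0.08 -2.67] t 8.0
0.96 [324.9, 289.6, 98.6, 99.9] 6557 325.1369528747903 287.8334604239744
0.93 [430.9, 170.9, 69.5, 65.1] 2750 430.9029090909091 170.8549090909091
```

View pics/f_wrist.png

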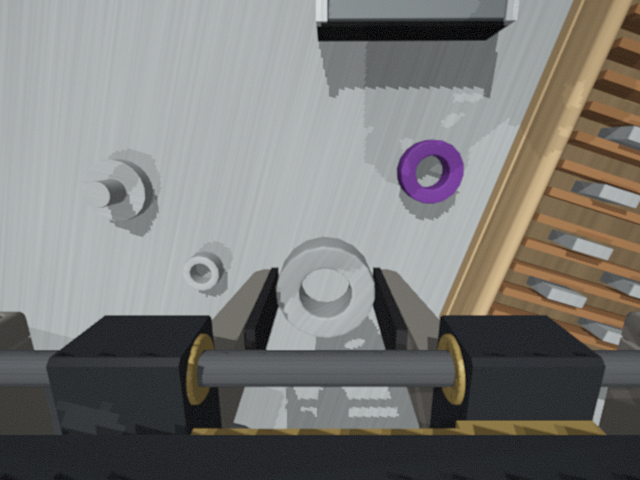

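Ring held (−2.7 N ≈ its weight). I carry it toward the well and stop short of the post for a look.

```bash
python3 -m inch '[[0.2,-0.5,0,0],[0.3,-0.8,0,0],[0.3,-1,0,0],[0.3,-1,0,0],[0.3,-1,0,0],[0.3,-1,0,0],[0.3,-1,0,0],[0.2,-1,0,0]]' >/dev/null;  python3 -m inch '[[0,-0.9,0,0],[0,-0.8,0,0],[0,-0.4,0,0],[0,0,0,0],[0,0,0,0],[0,0,0,0]]'
python3 - <<'E'
from h import *
import cv2
rows([.5657,.0762,.13])
im=optics.get_image('wrist'); cv2.imwrite('pics/g_wrist.png',im['color'][:,:,::-1])
for q,z in dict(post=.018,ledge=.034,rib=.049).items():
  for r in landmark_of('wrist',q): print(q,r['p'],r['at'],atz(im,r['at'],z))
print(proj(im,[.5657,.0762,.018]))
E
```

```text
t: 9.5
eef_pos: [0.5912, -0.0123, 0.1206]
tcp_rot: [3.141, 0.0, 0.291]
wrist_force: [0.2, 0.3, -2.0]
gripper_width: 0.0495
tcp [ 0.5912 -0.0123  0.1206] rot deg [1.7996e+02 2.0000e-02 1.6690e+01] tool shift units [ 0.039 -3.683 -0.377] w 0.0495 F [ 0.16  0.27 -1.99] t 9.5
post 0.95 [323.8, 113.8] [0.56431522 0.07687869 0.018     ]
ledge 0.79 [326.6, 23.2] [0.5502034  0.13083067 0.034     ]
rib 0.86 [326.2, 303.2] [ 0.60658602 -0.05749403  0.049     ]
[325.29955192 115.26974765]
```

View pics/g_wrist.png

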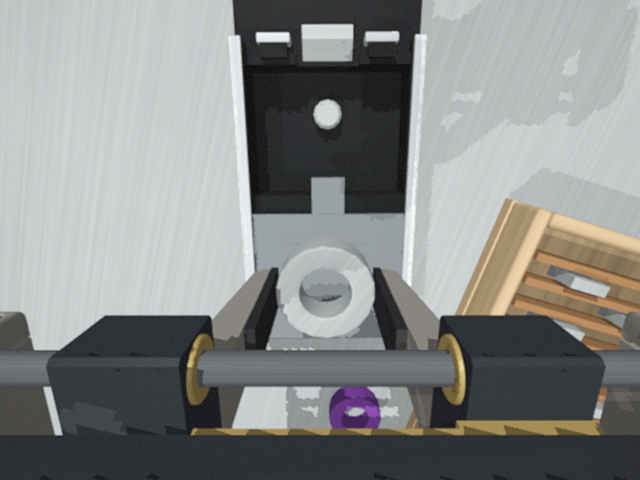

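Clear view: post at (327,114), ledge block at (327,42) and buffers at (273,42) and (381,42), with the rails parallel to the tool. I move over the post.

```bash
python3 -m inch '[[0.04,-0.6,0,0],[0,-0.9,0,0],[0,-0.9,0,0],[0,-0.8,0,0],[0,-0.48,0,0],[0,0,0.6,0],[0,0,0.8,0],[0,0,0.4,0]]' ;  python3 -m inch '[[0,0,0.2,0],[0,0,0,0],[0,0,0,0]]'
python3 - <<'E'
from h import *
import cv2
rows([.5655,.0768,.06])
for n in ['wrist','top','side']:
    im=optics.get_image(n); cv2.imwrite(f'pics/i_{n}.png',im['color'][:,:,::-1])
    if n!='wrist':
        x0,y0,x1,y1=(200,160,360,280) if n=='top' else (250,110,410,230)
        cv2.imwrite(f'pics/i_{n}.png',cv2.convertScaleAbs(cv2.resize(im['color'][y0:y1,x0:x1,::-1],None,fx=4,fy=4,interpolation=2),alpha=1.6))
E
```

```text
t: 10.5
eef_pos: [0.5643, 0.0761, 0.0734]
tcp_rot: [3.141, 0.003, 0.292]
wrist_force: [0.8, -0.2, -2.1]
gripper_width: 0.0497
t: 10.8
eef_pos: [0.5658, 0.0774, 0.0711]
tcp_rot: [3.142, -0.001, 0.293]
wrist_force: [0.1, 0.8, -1.2]
gripper_width: 0.0497
tcp [0.5658 0.0774 0.0711] rot deg [ 1.800e+02 -3.000e-02  1.677e+01] tool shift units [-0.018  0.019  0.442] w 0.0497 F [ 0.11  0.85 -1.19] t 10.8
```

View pics/i_wrist.png

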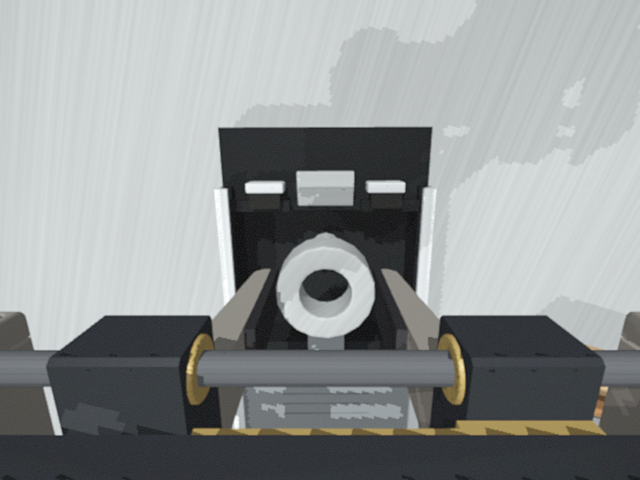

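View pics/i_side.png

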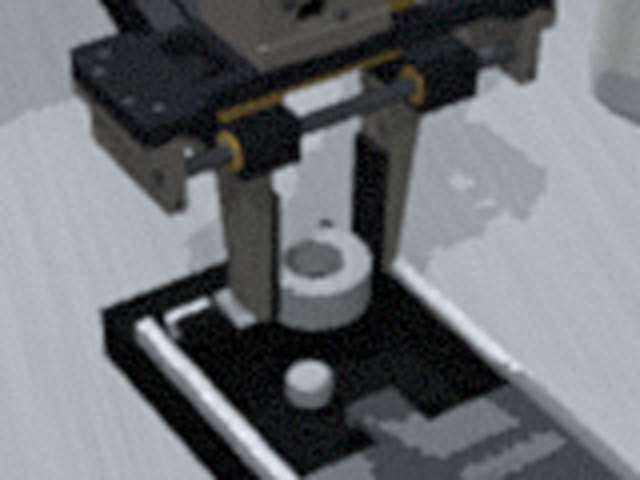

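Run:
```python
from h import *
im=optics.get_image('side')
import cv2
zoom=lambda p:np.round((p-[250,110]+.5)*4-.5,1)
for z in(.0846,): 
  print('ring top exp',zoom(proj(im,[.5658,.0774,z])))
  print('post exp',zoom(proj(im,[.5658,.0774,.018])), 'jac y +1mm',zoom(proj(im,[.5658,.0784,.018])))
  th=np.linspace(0,2*np.pi,60)
c=im['color'][110:230,250:410,::-1]; c=cv2.convertScaleAbs(cv2.resize(c,None,fx=4,fy=4,interpolation=2),alpha=1.6)
def circ(ctr,r,col):
    pts=np.array([zoom(proj(im,[ctr[0]+r*np.cos(t),ctr[1]+r*np.sin(t),ctr[2]])) for t in th]); cv2.polylines(c,[np.int32(np.round(pts))],True,col,1)
circ([.5658,.0774,.0846],.025,(0,0,255));circ([.5658,.0774,.0846],.013,(0,0,255));circ([.5658,.0774,.0646],.025,(0,255,255))
circ([.5658,.0774,.018],.0105,(0,255,0));circ([.5658,.0774,.006],.0105,(0,255,0))
cv2.imwrite('pics/j_side.png',c)
im=optics.get_image('top')
c=im['color'][160:280,200:360,::-1]; c=cv2.convertScaleAbs(cv2.resize(c,None,fx=4,fy=4,interpolation=2),alpha=1.6)
cv2.imwrite('pics/j_top.png',c)
```

```text
ring top exp [311.8 254.6]
post exp [309.4 370.9] jac y +1mm [308.8 369.5]
```

View pics/j_side.png

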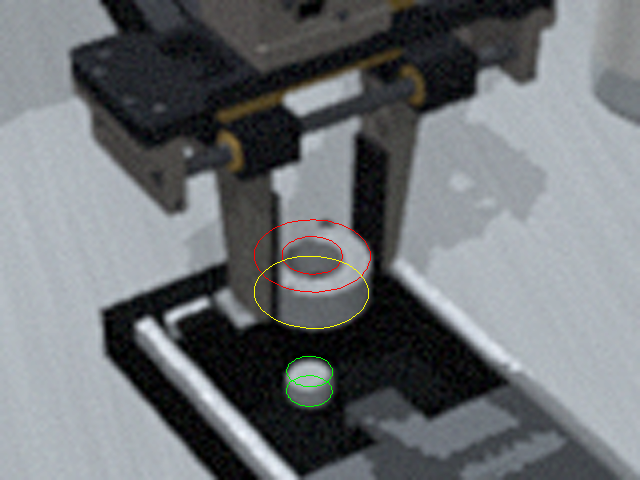

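Projected outlines of ring and post share the same small offset (about 1–2 zoomed px), so they are aligned. I lower the ring.

```bash
python3 -m inch '[[0,0,0.4,0],[0,0,0.5,0],[0,0,0.4,0],[0,0,0.2,0],[0,0,0,0],[0,0,0,0],[0,0,0,0]]';  python3 -m inch '[[0,0,0.1,0],[0,0,0.1,0],[0,0,0,0]]'; python3 -m inch '[[0,0,0.1,0],[0,0,0.1,0],[0,0,0,0]]'
```

```text
t: 11.75
eef_pos: [0.5657, 0.0777, 0.0337]
tcp_rot: [3.142, -0.001, 0.293]
wrist_force: [1.6, 0.8, -1.5]
gripper_width: 0.0498
t: 12.05
eef_pos: [0.5651, 0.0774, 0.0281]
tcp_rot: [3.142, 0.0, 0.293]
wrist_force: [-0.5, 1.0, -1.6]
gripper_width: 0.0497
t: 12.35
eef_pos: [0.565, 0.0775, 0.0229]
tcp_rot: [-3.142, 0.001, 0.293]
wrist_force: [0.1, 0.8, -2.4]
gripper_width: 0.0499
```

```bash
python3 -m inch '[[0,0,0.1,0],[0,0,0.1,0],[0,0,0,0]]';  python3 -m inch '[[0,0,0.1,0],[0,0,0.08,0],[0,0,0,0]]'
```

```text
t: 12.65
eef_pos: [0.565, 0.0775, 0.0179]
tcp_rot: [-3.142, 0.001, 0.293]
wrist_force: [0.3, 0.5, -2.8]
gripper_width: 0.0494
t: 12.95
eef_pos: [0.5651, 0.0775, 0.0135]
tcp_rot: [-3.142, 0.001, 0.293]
wrist_force: [-0.5, -0.6, -2.0]
gripper_width: 0.0499
```

```bash
python3 -m inch '[[0,0,0.05,0],[0,0,0.03,0],[0,0,0,0],[0,0,0,0]]'
```

```text
t: 13.35
eef_pos: [0.5654, 0.0776, 0.0125]
tcp_rot: [3.141, -0.0, 0.293]
wrist_force: [-2.1, 0.2, 6.1]
gripper_width: 0.0498
```

Floor reached (+6 N at the expected height). I release.

```bash
python3 -m inch '[[0,0,0,0],[0,0,0,0],[0,0,0,0],[0,0,0,0]]' 60; python3 -m inch '[[0,0,-0.2,0],[0,0,-0.6,0],[0,0,-1,0],[0,0,-1,0],[0,0,-1,0],[0,0,-1,0],[0,0,0,0]]'
python3 - <<'E'
from h import *
import cv2
rows([.5655,.0768,.06])
for n in ['wrist','side']:
    im=optics.get_image(n); c=im['color'][:,:,::-1]
    if n!='wrist':
        x0,y0,x1,y1=(250,110,410,230)
        c=cv2.convertScaleAbs(cv2.resize(c[y0:y1,x0:x1],None,fx=4,fy=4,interpolation=2),alpha=1.6)
    cv2.imwrite(f'pics/k_{n}.png',c)
E
```

```text
t: 13.75
eef_pos: [0.5654, 0.0776, 0.0117]
tcp_rot: [-3.142, -0.0, 0.293]
wrist_force: [-0.5, -0.2, -1.4]
gripper_width: 0.06
t: 14.45
eef_pos: [0.5679, 0.0783, 0.1365]
tcp_rot: [3.14, -0.008, 0.293]
wrist_force: [0.8, 0.2, -0.1]
gripper_width: 0.0602
tcp [0.5679 0.0783 0.1365] rot deg [179.92  -0.44  16.8 ] tool shift units [-0.133  0.024  3.061] w 0.0602 F [ 0.85  0.19 -0.15] t 14.45
```

View pics/k_wrist.png

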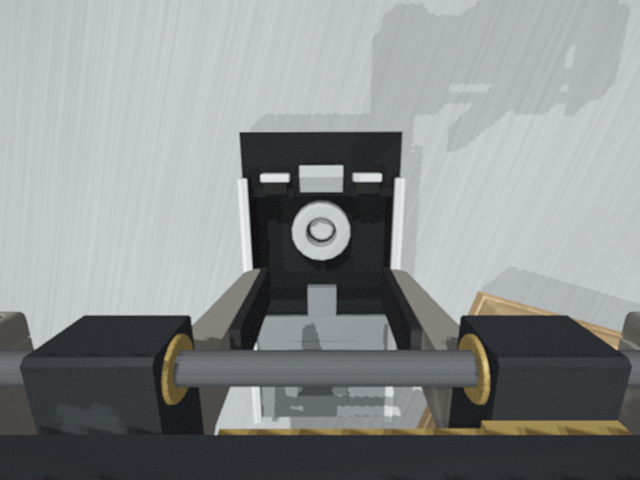

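View pics/k_side.png

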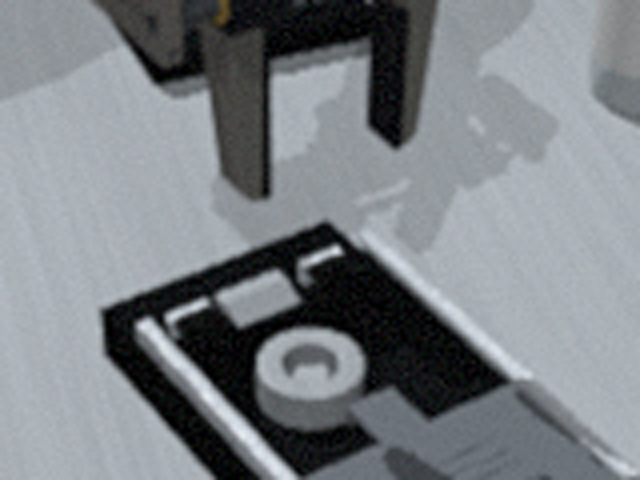

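The ring lies flat around the post at (321,230), let go. Next I get behind the rib with closed fingers.

```bash
python3 -m inch '[[0,0.6,0,0],[0,1,0,0],[0,1,0,0],[0,1,0,0],[0,1,0,0],[0,1,0,0],[0,1,0,0],[0,0.6,0,0]]' 0 20; python3 -m inch '[[0,0,0,0],[0,0,0,0]]'
python3 - <<'E'
from h import *
import cv2
rows([.6171,-.0937,.08])
for n in ['wrist','side']:
    im=optics.get_image(n); c=im['color'][:,:,::-1]
    for r in landmark_of(n,'rib')[:1]: print(n,r['at'],atz(im,r['at'],.049))
    if n!='wrist':
        x0,y0,x1,y1=(290,130,450,250)
        c=cv2.convertScaleAbs(cv2.resize(c[y0:y1,x0:x1],None,fx=4,fy=4,interpolation=2),alpha=1.6)
    cv2.imwrite(f'pics/l_{n}.png',c)
E
```

```text
t: 15.35
eef_pos: [0.6168, -0.0986, 0.1303]
tcp_rot: [3.141, 0.003, 0.29]
wrist_force: [-0.1, 0.3, 0.1]
gripper_width: 0.0003
t: 15.55
eef_pos: [0.6168, -0.0941, 0.1311]
tcp_rot: [-3.14, 0.001, 0.293]
wrist_force: [-0.5, 0.4, 0.7]
gripper_width: 0.0002
tcp [ 0.6168 -0.0941  0.1311] rot deg [-1.7992e+02  6.0000e-02  1.6800e+01] tool shift units [ 0.019 -0.009  2.045] w 0.0002 F [-0.48  0.42  0.73] t 15.55
wrist [324.1, 190.5] [ 0.60581518 -0.05764916  0.049     ]
side [372.1, 238.4] [ 0.6000722  -0.05835909  0.049     ]
```

View pics/l_wrist.png

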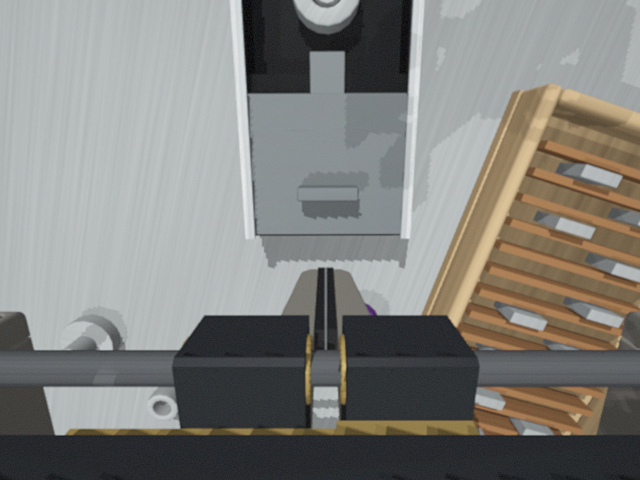

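View pics/l_side.png

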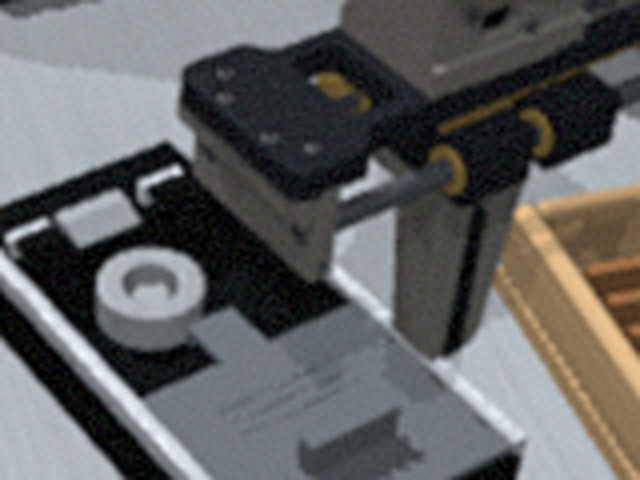

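Rib at (327,193), fingers centred behind it at column 325. I descend to z≈0.048.

```bash
python3 -m inch '[[0.02,0,0.6,0],[0,0,0.8,0],[0,0,0.8,0],[0,0,0.6,0],[0,0,0.4,0],[0,0,0.12,0],[0,0,0,0],[0,0,0,0]]'
cat > k.py <<'E'
from h import *
u=np.array([-.289,.957]); O=np.array([.5694,.0642])
def st():
    s=get_state(); d=s['eef_pos'][:2]-O
    print('t',round(s['t'],2),'casex %.1f lat %.1f z %.1f mm'%(1e3*d@u,1e3*(d@np.array([.957,.289])),1e3*s['eef_pos'][2]),'Fpush %.2f'%(-np.array(s['wrist_force'][:2])@u),'Fz %.2f'%s['wrist_force'][2])
if __name__=='__main__': st()
E
python3 k.py
```

```text
t: 16.55
eef_pos: [0.6185, -0.0946, 0.0495]
tcp_rot: [3.141, -0.001, 0.293]
wrist_force: [0.4, -0.4, 0.1]
gripper_width: 0.0002
t 16.55 casex -166.1 lat 1.1 z 49.5 mm Fpush 0.46 Fz 0.11
```

```bash
python3 -m inch '[[-0.04,-0.3,0.06,0],[0,-0.2,0,0],[0,-0.2,0,0],[0,-0.1,0,0],[0,0,0,0]]' >/dev/null; python3 k.py; python3 -m inch '[[0,-0.1,0,0],[0,-0.1,0,0],[0,-0.1,0,0],[0,0,0,0]]'>/dev/null; python3 k.py;python3 -m inch '[[0,-0.1,0,0],[0,-0.1,0,0],[0,-0.1,0,0],[0,-0.1,0,0],[0,0,0,0]]'>/dev/null; python3 k.py
```

```text
t 17.05 casex -145.3 lat -0.3 z 47.5 mm Fpush 0.82 Fz -0.55
t 17.45 casex -138.4 lat -0.6 z 47.3 mm Fpush 1.39 Fz -0.59
t 17.95 casex -127.7 lat -0.6 z 47.3 mm Fpush 0.03 Fz 0.24
```

```bash
python3 -m inch '[[0,-0.2,0,0],[0,-0.2,0,0],[0,-0.2,0,0],[0,-0.2,0,0]]'>/dev/null; python3 k.py; python3 -m inch '[[0,0,0,0],[0,0,0,0]]'>/dev/null; python3 k.py
python3 - <<'E'
from h import *
import cv2
for n in ['wrist','side']:
    im=optics.get_image(n); c=im['color'][:,:,::-1]
    for r in landmark_of(n,'rib')[:1]: print(n,r['at'],atz(im,r['at'],.049))
    if n!='wrist':
        x0,y0,x1,y1=(290,130,450,250)
        c=cv2.convertScaleAbs(cv2.resize(c[y0:y1,x0:x1],None,fx=4,fy=4,interpolation=2),alpha=1.6)
    cv2.imwrite(f'pics/m_{n}.png',c)
E
```

```text
t 18.35 casex -107.9 lat -0.6 z 47.3 mm Fpush 1.83 Fz -0.49
t 18.55 casex -107.7 lat -0.4 z 47.3 mm Fpush -0.03 Fz 0.05
wrist [326.3, 259.1] [ 0.59789373 -0.02612398  0.049     ]
side [360.0, 226.4] [ 0.5905592  -0.02734097  0.049     ]
```

View pics/m_side.png

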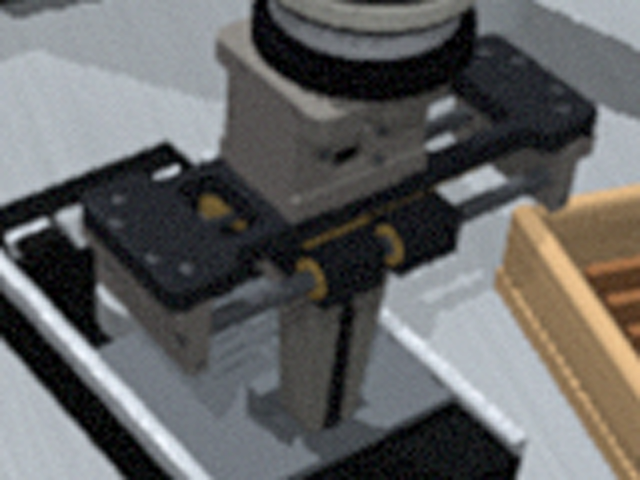

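View pics/m_wrist.png

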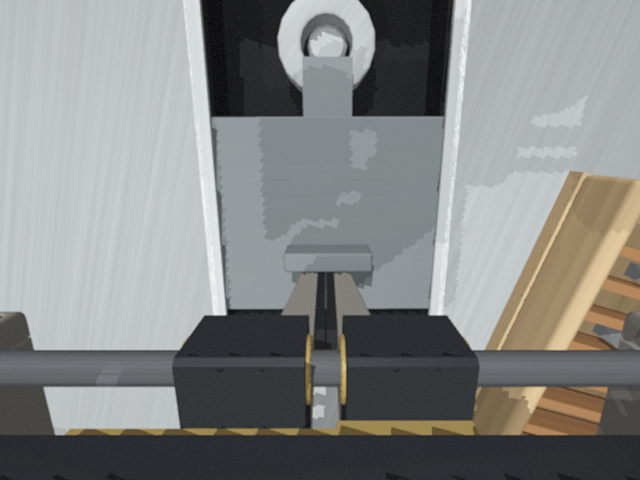

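The fingers are against the rib (328,260) and the cover follows. I continue to just before the ledge.

```bash
python3 -m inch '[[0,-0.2,0,0],[0,-0.2,0,0],[0,-0.2,0,0],[0,-0.2,0,0],[0,-0.2,0,0],[0,-0.2,0,0],[0,-0.1,0,0],[0,0,0,0]]'>/dev/null; python3 k.py; for i in 1; do :; done; python3 -m inch '[[0,-0.05,0,0],[0,-0.05,0,0],[0,0,0,0]]'>/dev/null; python3 k.py; python3 -m inch '[[0,-0.05,0,0],[0,-0.05,0,0],[0,0,0,0]]'>/dev/null; python3 k.py
```

```text
t 19.55 casex -75.1 lat -0.5 z 47.3 mm Fpush -0.33 Fz 0.44
t 19.85 casex -73.6 lat -0.4 z 47.4 mm Fpush 1.09 Fz -0.10
t 20.15 casex -70.8 lat -0.4 z 47.4 mm Fpush 0.50 Fz -0.03
```

```bash
python3 -m inch '[[0,-0.05,0,0],[0,-0.05,0,0],[0,0,0,0]]'>/dev/null; python3 k.py; python3 -m inch '[[0,-0.05,0,0],[0,-0.05,0,0],[0,0,0,0]]'>/dev/null; python3 k.py
```

```text
t 20.45 casex -68.2 lat -0.4 z 47.4 mm Fpush 1.30 Fz 0.80
t 20.75 casex -65.7 lat -0.5 z 47.3 mm Fpush 1.79 Fz -0.86
```

```bash
python3 -m inch '[[0,-0.04,0,0],[0,-0.04,0,0],[0,0,0,0]]'>/dev/null; python3 k.py; python3 -m inch '[[0,-0.04,0,0],[0,-0.04,0,0],[0,0,0,0]]'>/dev/null; python3 k.py;python3 -m inch '[[0,-0.04,0,0],[0,-0.04,0,0],[0,0,0,0]]'>/dev/null; python3 k.py
```

```text
t 21.05 casex -63.8 lat -0.5 z 47.3 mm Fpush 1.08 Fz 0.32
t 21.35 casex -61.8 lat -0.5 z 47.3 mm Fpush 1.14 Fz 0.50
t 21.65 casex -59.7 lat -0.6 z 47.3 mm Fpush 1.23 Fz 0.65
```

```bash
python3 -m inch '[[0,-0.04,0,0],[0,-0.04,0,0],[0,0,0,0]]'>/dev/null; python3 k.py; python3 -m inch '[[0,-0.04,0,0],[0,-0.04,0,0],[0,0,0,0]]'>/dev/null; python3 k.py;python3 -m inch '[[0,-0.04,0,0],[0,-0.04,0,0],[0,0,0,0]]'>/dev/null; python3 k.py
```

```text
t 21.95 casex -57.9 lat -0.6 z 47.3 mm Fpush 1.17 Fz 1.06
t 22.25 casex -56.7 lat -0.6 z 47.3 mm Fpush 3.82 Fz 1.14
t 22.55 casex -54.5 lat -0.6 z 47.4 mm Fpush 4.54 Fz 0.67
```

Climb has begun at tcp ≈ −57.5, so the click is expected near −34.5 and the buffers near −33.5.

```bash
python3 -m inch '[[0,-0.04,0,0],[0,-0.04,0,0],[0,0,0,0]]'>/dev/null; python3 k.py; python3 -m inch '[[0,-0.04,0,0],[0,-0.04,0,0],[0,0,0,0]]'>/dev/null; python3 k.py;python3 -m inch '[[0,-0.04,0,0],[0,-0.04,0,0],[0,0,0,0]]'>/dev/null; python3 k.py
```

```text
t 22.85 casex -52.5 lat -0.6 z 47.3 mm Fpush 4.71 Fz 0.80
t 23.15 casex -50.8 lat -0.6 z 47.3 mm Fpush 5.45 Fz 0.49
t 23.45 casex -48.7 lat -0.6 z 47.3 mm Fpush 4.09 Fz 1.07
```

```bash
python3 -m inch '[[0,-0.04,0,0],[0,-0.04,0,0],[0,0,0,0]]'>/dev/null; python3 k.py; python3 -m inch '[[0,-0.04,0,0],[0,-0.04,0,0],[0,0,0,0]]'>/dev/null; python3 k.py
```

```text
t 23.75 casex -45.2 lat -0.6 z 47.3 mm Fpush 2.07 Fz 2.23
t 24.05 casex -43.7 lat -0.6 z 47.3 mm Fpush 1.97 Fz 1.01
```

On the flat top. Smaller steps from here.

```bash
python3 -m inch '[[0,-0.04,0,0],[0,-0.04,0,0],[0,0,0,0]]'>/dev/null; python3 k.py; python3 -m inch '[[0,-0.04,0,0],[0,-0.04,0,0],[0,0,0,0]]'>/dev/null; python3 k.py
```

```text
t 24.35 casex -41.8 lat -0.6 z 47.3 mm Fpush 3.36 Fz 1.85
t 24.65 casex -39.8 lat -0.6 z 47.3 mm Fpush 2.07 Fz 1.64
```

```bash
python3 -m inch '[[0,-0.03,0,0],[0,-0.03,0,0],[0,0,0,0]]'>/dev/null; python3 k.py
python3 - <<'E'
from h import *
import cv2
for n in ['wrist','side']:
    im=optics.get_image(n); c=im['color'][:,:,::-1]
    if n!='wrist':
        x0,y0,x1,y1=(270,130,430,250)
        c=cv2.convertScaleAbs(cv2.resize(c[y0:y1,x0:x1],None,fx=4,fy=4,interpolation=2),alpha=1.6)
    else: c=cv2.resize(c[150:350,180:480],None,fx=2.5,fy=2.5)
    cv2.imwrite(f'pics/n_{n}.png',c)
E
```

```text
t 24.95 casex -37.5 lat -0.6 z 47.2 mm Fpush 0.55 Fz -0.10
```

View pics/n_wrist.png

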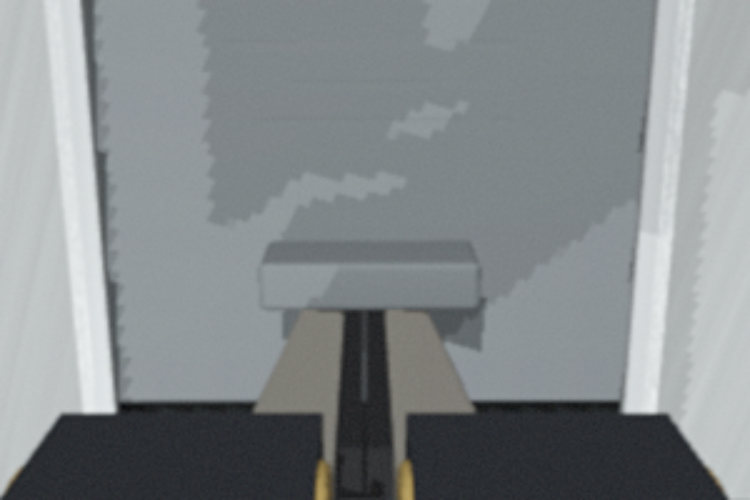

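Force fell to 0.5 N, perhaps the click. I hold, re-read, and look at the front.

```bash
python3 -m inch '[[0,0,0,0]]'>/dev/null; python3 k.py; python3 -m inch '[[0,0,0,0]]'>/dev/null; python3 k.py; python3 -m inch '[[0,-0.02,0,0],[0,0,0,0]]'>/dev/null; python3 k.py
python3 - <<'E'
from h import *
import cv2
im=optics.get_image('wrist'); cv2.imwrite('pics/o_wrist.png',cv2.resize(im['color'][0:240,140:500,::-1],None,fx=2.2,fy=2.2,interpolation=2))
E
```

```text
t 25.15 casex -37.6 lat -0.6 z 47.1 mm Fpush 0.74 Fz 0.26
t 25.25 casex -37.9 lat -0.6 z 47.2 mm Fpush 0.12 Fz 0.16
t 25.45 casex -37.8 lat -0.5 z 47.3 mm Fpush -0.19 Fz 0.08
```

View pics/o_wrist.png

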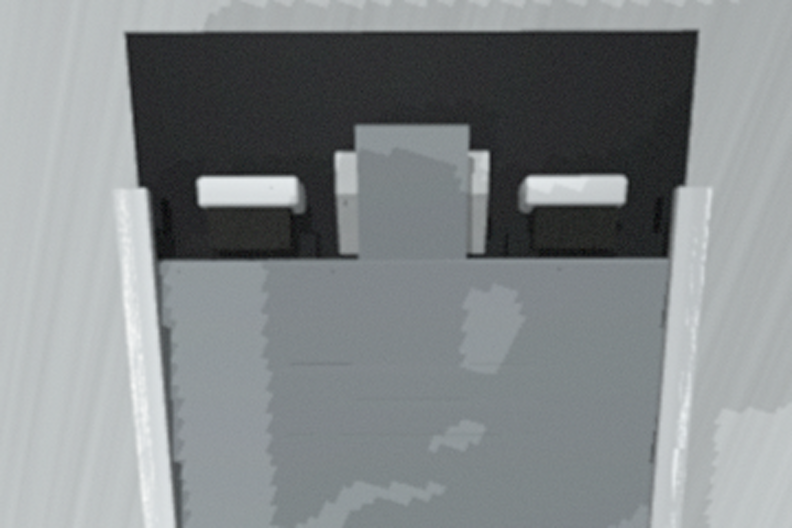

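```bash
python3 -m inch '[[0,-0.02,0,0],[0,0,0,0]]'>/dev/null; python3 k.py; python3 -m inch '[[0,-0.02,0,0],[0,0,0,0]]'>/dev/null; python3 k.py
```

```text
t 25.7 casex -37.4 lat -0.6 z 47.3 mm Fpush -0.04 Fz -0.59
t 25.9 casex -37.0 lat -0.5 z 47.3 mm Fpush 0.53 Fz 0.07
```

```bash
python3 -m inch '[[0,-0.03,0,0],[0,0,0,0]]'>/dev/null; python3 k.py; python3 -m inch '[[0,-0.02,0,0],[0,0,0,0]]'>/dev/null; python3 k.py
python3 - <<'E'
from h import *
import cv2
for n in ['wrist','side']:
    im=optics.get_image(n); c=im['color'][:,:,::-1]
    for r in landmark_of(n,'rib')[:1]: print(n,r['at'],atz(im,r['at'],.049))
    if n!='wrist':
        x0,y0,x1,y1=(260,130,420,250)
        c=cv2.convertScaleAbs(cv2.resize(c[y0:y1,x0:x1],None,fx=4,fy=4,interpolation=2),alpha=1.6)
    else: c=cv2.resize(c[150:350,180:480],None,fx=2.5,fy=2.5)
    cv2.imwrite(f'pics/p_{n}.png',c)
E
```

```text
t 26.1 casex -36.2 lat -0.5 z 47.3 mm Fpush 0.56 Fz 0.65
t 26.3 casex -36.2 lat -0.5 z 47.3 mm Fpush 1.15 Fz -0.34
wrist [322.9, 258.8] [0.5753207 0.0419688 0.049    ]
side [339.8, 201.2] [0.57759304 0.04084811 0.049     ]
```

View pics/p_side.png

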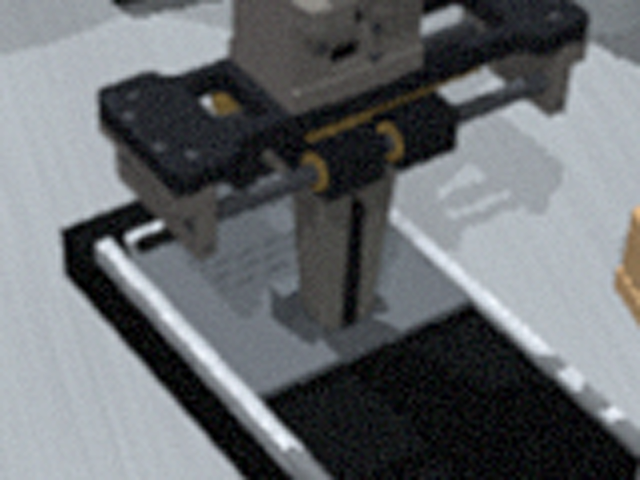

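View pics/p_wrist.png

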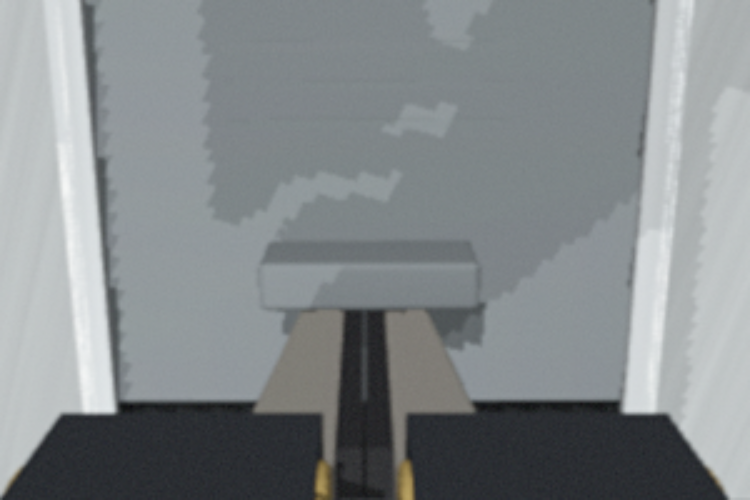

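```bash
python3 -m inch '[[0,-0.03,0,0]]'>/dev/null; python3 k.py; python3 -m inch '[[0,-0.03,0,0]]'>/dev/null; python3 k.py;  python3 -m inch '[[0,0,0,0]]'>/dev/null; python3 k.py
```

```text
t 26.6 casex -35.3 lat -0.5 z 47.3 mm Fpush 1.42 Fz -0.35
t 26.7 casex -35.0 lat -0.6 z 47.3 mm Fpush 4.62 Fz -0.03
t 26.8 casex -34.9 lat -0.6 z 47.3 mm Fpush 3.96 Fz 0.26
```

Force rises sharply to ~4 N with no motion: buffers, presumably. I stop, back off and inspect the tab.

```bash
python3 -m inch '[[0,0.2,0,0],[0,0.4,0,0],[0,0.3,-0.3,0],[0,0,-1,0],[0,0,-1,0],[0,0.5,-1,0],[0,0.5,-0.5,0],[0,0,0,0]]'
python3 - <<'E'
from h import *
import cv2
im=optics.get_image('wrist'); c=im['color'][:,:,::-1]; cv2.imwrite('pics/q_wrist.png',c)
for q in('rib','ledge','post'):
  for r in landmark_of('wrist',q)[:1]: print(q,r['at'],atz(im,r['at'],.049 if q=='rib' else .034))
im=optics.get_image('side'); c=im['color'][:,:,::-1]
cv2.imwrite('pics/q_side.png',cv2.convertScaleAbs(cv2.resize(c[150:250,270:400],None,fx=6,fy=6,interpolation=2),alpha=1.6))
E
```

```text
t: 27.6
eef_pos: [0.5943, -0.0171, 0.1442]
tcp_rot: [3.139, -0.003, 0.289]
wrist_force: [0.4, -1.4, -0.4]
gripper_width: 0.0006
rib [322.3, 155.1] [0.57551918 0.04280614 0.049     ]
ledge [322.9, 23.1] [0.54949047 0.1321358  0.034     ]
```

View pics/q_side.png

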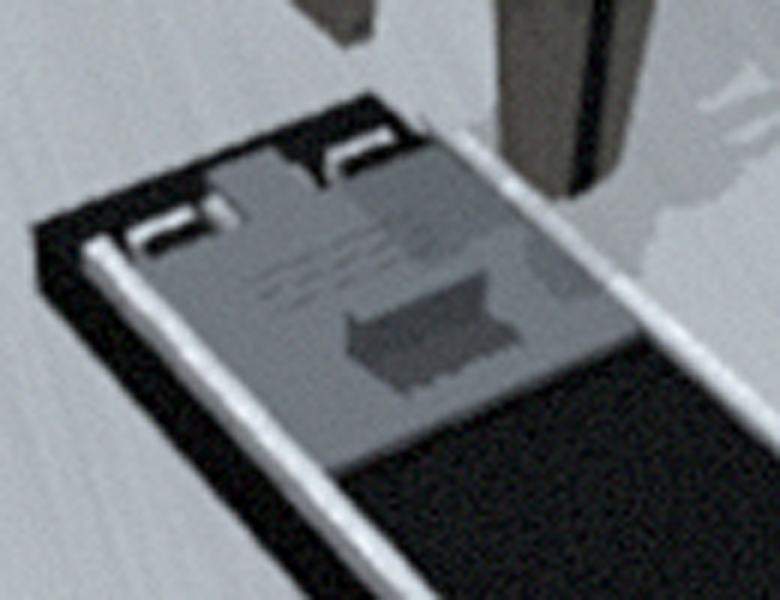

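View pics/q_wrist.png

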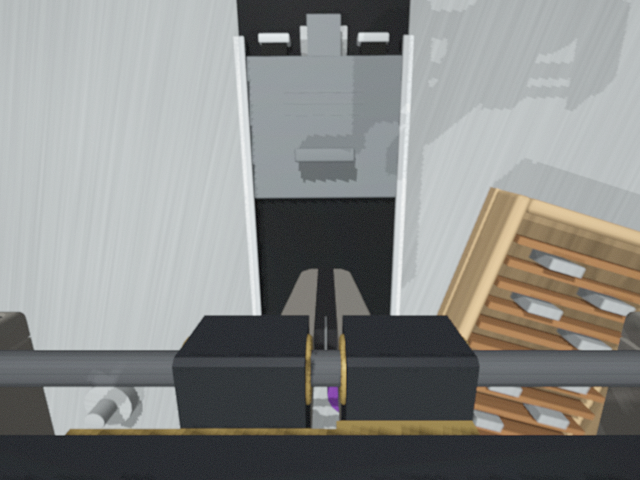

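Run:
```python
from h import *
from k import u,O
import cv2
im=optics.get_image('side')
def L(f,x0,y0,tr,br):
    w=[]
    for p in (tr,br):
        q=atz(im,[(p[0]+.5)/f-.5+x0,(p[1]+.5)/f-.5+y0],.040)[:2]; w.append(q)
    d=w[0]-w[1]; print(np.round([np.linalg.norm(d)*1e3,1e3*(w[0]-O)@u,1e3*(w[1]-O)@u],1))
L(600/230,265,155,(222,136),(243,158))
L(6,270,150,(277,148),(324,187))
# flat vs raised overlays
c=cv2.convertScaleAbs(cv2.resize(im['color'][150:250,270:400,::-1],None,fx=6,fy=6,interpolation=2),alpha=1.6)
v=np.array([.957,.289])
def P(x,y,z):
    w=O+u*x+v*y; return np.int32((proj(im,[w[0],w[1],z])-[270,150]+.5)*6-.5)
def draw(F,dz,col):
    cv2.polylines(c,[np.array([P(F,-.012,.04),P(F+.027,-.012,.04+dz),P(F+.027,.012,.04+dz),P(F,.012,.04)])],False,col,1)
    cv2.polylines(c,[np.array([P(F,-.059,.04),P(F,.059,.04),P(F-.104,.059,.04),P(F-.104,-.059,.04)])],True,col,1)
import sys
F=-.023+.0
# cover front from wrist pic row56/ rear row198
w=optics.get_image('wrist')
a=(atz(w,[324,56],.04)[:2]-O)@u; b=(atz(w,[324,198],.04)[:2]-O)@u; t=(atz(w,[324,14],.04)[:2]-O)@u
print('wrist front,rear,tip',a,b,t,'tip if raised',(atz(w,[324,14],.044)[:2]-O)@u)
draw(a,0,(0,255,0)); draw(a,.004,(0,0,255))
cv2.imwrite('pics/r_side.png',c)
```

```text
[ 24.9 -37.9 -62.8]
[24.1 70.5 46.5]
wrist front,rear,tip 0.0516371962192675 -0.05116663963698601 0.07834916921677115 tip if raised 0.07703012433010359
```

View pics/r_side.png

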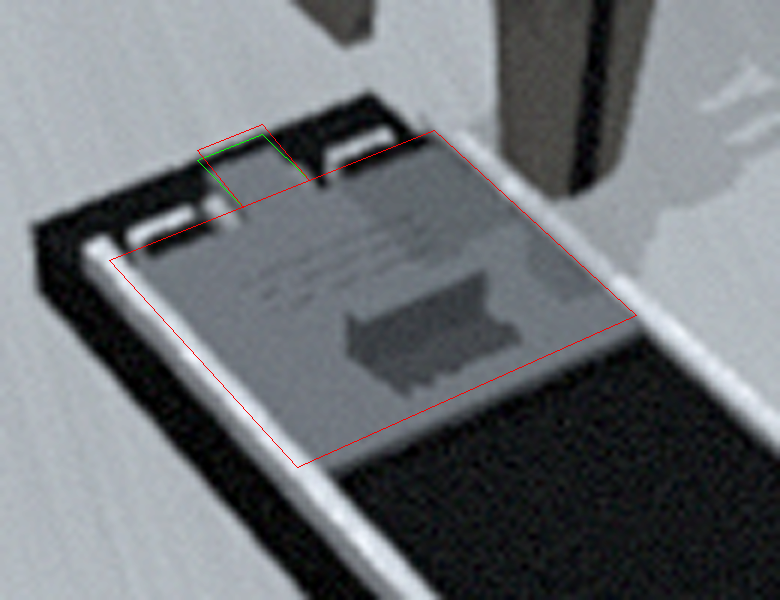

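Seen from the side the tab is 24.1 mm long, against 24.9 mm when relaxed at the start; raised, it would look about 28 mm. The wrist view puts the tip 26.7 mm past the cover's edge (27 nominal). So it is flat. Final look from the top before handing in.

```bash
python3 -m inch '[[0,0.5,-0.5,0],[0,0.8,-0.6,0],[0,0.8,-0.6,0],[0,0.8,-0.6,0],[0,0.4,0,0],[0,0,0,0],[0,0,0,0]]' >/dev/null
python3 - <<'E'
from h import *
from k import u,O
import cv2
for n in('wrist','top','side'):
    im=optics.get_image(n); c=im['color'][:,:,::-1]
    for q,z in dict(small_ring_mid=.008,disc_mid=.018,rib=.049).items():
        for r in landmark_of(n,q)[:1]:
            p=atz(im,r['at'],z); print(n,q,round(r['p'],2),np.round(p,4),np.round((p[:2]-O)@u,4))
    if n=='top': c=cv2.convertScaleAbs(cv2.resize(c[150:310,190:480],None,fx=2.7,fy=2.7,interpolation=2),alpha=1.5)
    cv2.imwrite(f'pics/s_{n}.png',c)
E
```

```text
wrist disc_mid 0.9 [ 0.4289 -0.2665  0.018 ] -0.2759
wrist rib 0.59 [0.5751 0.0447 0.049 ] -0.0203
top small_ring_mid 0.45 [ 0.5137 -0.3141  0.008 ] -0.3459
top rib 0.96 [0.579  0.0433 0.049 ] -0.0228
side small_ring_mid 0.96 [ 0.5075 -0.3132  0.008 ] -0.3433
side disc_mid 0.44 [0.5888 0.0766 0.018 ] 0.0062
side rib 0.56 [0.5769 0.0359 0.049 ] -0.0292
```

View pics/s_wrist.png

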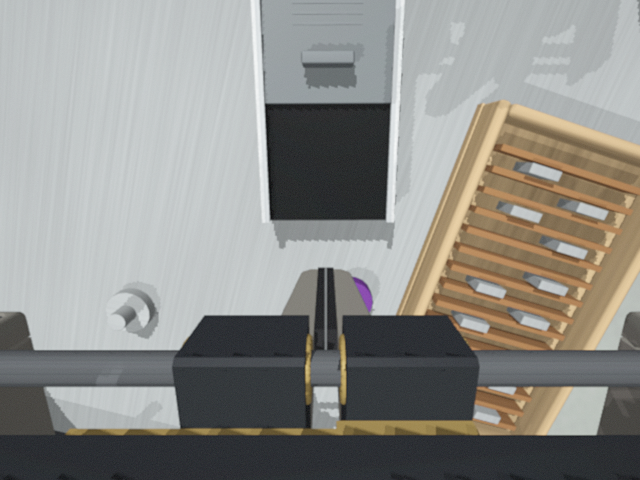

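View pics/s_top.png

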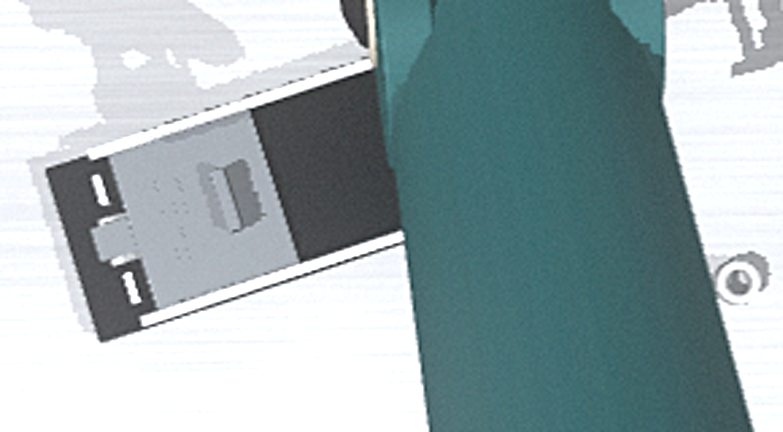

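The cover is shut: its front edge is up to the buffers and the tab covers the ledge. The bystanders haven't moved and the arm is clear. Handing in.

```bash
python3 -c "
from workcell import workorder,get_state
print(get_state()['t']); print(workorder.close_job())"
```

```text
29.25
the job is handed in; nothing more can be done
None
```

I lowered the big plain ring onto the post, let it go, slid the cover shut by pushing the rib from behind, and handed the job in at t ≈ 29 s. No verdict was given.

- **Ring:** it met no resistance going over the post and touched the floor at the expected height with about 6 N. Pictures after release, before the cover closed, showed it flat around the post.
- **Cover:** the push peaked at about 5.5 N on the ramp, fell to 2–3 N on the ledge's flat top, then to about 0.5 N, which I took as the click. It rose to a highest reading of 4.6 N against what I took to be the buffers, and I backed off there.
- **Final checks:** the rib is at about case x −22 mm by the wrist and top cameras. The tab looks relaxed: 24.1 mm long from the side, against 24.9 mm at the start. The disc reads where it was at the start. The small ring reads within about 12 mm, which is the scatter of that detector. The arm was clear of everything.

**What disagreed:**
- **Side camera:** it read 2–5 mm off the other cameras along the case. Its rib reading was −29 mm in the last look, still past the −31 mm limit.
- **Click:** the force drop came 2–3 mm before the buffers, where 1 mm was stated. I judged the click by that drop and by the flat-looking tab, without a pull-back test.

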